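Offer up the label-cabinet door for its hinge pin

ROBOT

A 7-joint arm with a two-finger parallel gripper is mounted at the origin on the work surface. World frame = base frame: x ahead of the robot, y to its left, z up, the work surface at z = 0. Lengths are in mm, angles in rad, forces in N, time in s.
With the tool pointing down it reaches from about 425 to 825 mm from the base axis. Payload 3.6 kg.
Tool frame: the origin (TCP) lies at the very end of the fingers, on their centre line; the grasp point (between the pads) lies 19 mm behind it (manip.grasp_offset is the distance from the TCP to the grasp point, in mm); z points along the fingers, y is the direction in which the jaws open and shut (so a half turn about z gives the same grasp; the last joint's range is limited). The gripper opens to 93 mm and grips with 3 to 60 N. Pads are 15 mm wide; open, the fingers measure 128 mm over their backs; the gripper's body (75 mm by 188 mm) begins 65 mm behind the grasp point.
Start: joints at [1.161, 0.615, -0.013, 1.423, 0.008, 1.103, -0.04], TCP at [243.399, -602.676, 218.64] pointing down, gripper open.
Joint ranges: [-3.12, 3.12], [-0.3, 2.06], [-1.34, 1.32], [0.26, 2.42], [-1.36, 4.5], [0.01, 1.98], [-2.84, 2.84]. Speed limits (rad/s): [2.79, 2.79, 3.14, 3.14, 3.14, 3.14, 3.14].

INTERFACE

Orientations are given as a unit quaternion [x, y, z, w].
In Python, from workcell import manip, cams, nets gives the robot as it stands. The module is installed in compiled form; this text tells all that it offers.
- The arm moves only by the tool carry_out, never from a script. Its argument "deltas" is text: rows parted by semicolons, each of 7 numbers parted by spaces: the opening, from 0 (shut) to 1 (fully open), then the shift along the tool's x, y, z in cm, then the turn, a rotation vector about the tool's x, y, z in degrees. A call has exactly 5 rows; each row is the pose to reach, as a shift and turn from the pose commanded when the call began, along the tool's axes at that moment; what a row does not reach only later rows make up. A row lasts 1/8 s, in which the tool goes at most 62.5 mm and 10.7 degrees, less where a joint would pass 70% of its speed; a pose out of reach is approached as far as the arm can. A call with a gripper value outside its range is refused whole. The fingers move at their own pace and stop on an object; "force" is the grip in N (left out, the last holds). Time passes only in rows, so rows that repeat a pose let the fingers close, or fill a call up. It gives the time, the measured TCP pose, the force and the opening at its end, in the units of the state.
- manip.state(): the state, without advancing time (a new reading comes with each control period).
- cams.read_camera(name): name is "side" or "top"; returns a dict with "image" (384x512x3 uint8, blue, green, red), "range_z" (384x512 float32, mm along the optical axis (not along the pixel's ray), 0 where there is no reading), "camera_matrix" (3x3 intrinsics, pixels), "position" and "rotation" of the camera in the world. Camera axes: x right, y down, z forward; pixel columns grow to the right and rows downward; lengths in mm; the calibration is good to about 2 mm. A picture is of the moment at which its call begins.
- manip.job_done(): hands the job in, once; it reports no verdict.
Trained networks look in a picture, given as the dict that the camera call returned (one of the last four; its "shot" number tells which), for a name from the list of things; names that differ only in an ending like _2 or _b are one class to them, and where a whole thing is asked for, a point or a joint stands for the part that bears it (a point fixed in the world has none). Each returns a list of dicts, best first, with "score" (0 to 1); they miss things now and then, are a little off and sometimes report something else, mostly with a low value. They report only what shows in the picture. A call takes as long as a camera call. They do not tell look-alikes from the thing itself.
- nets.boxes_of(picture, label): "position" ([x, y, z] in mm, in world coordinates, good to about 4 mm: the middle of the surface that is visible of it).
- nets.cut_out(picture, label): "region" (384x512 bool, what is visible of it).
The state is a dict: "time_s": time; "q": joint angles; "qd": joint speeds; "joint_torque": joint torques, N m; "eef_pos": TCP position; "ee_rot": TCP orientation; "force": force on the tool from outside, world axes, zero at the start; "moment": the same for the moment, N m; "grip_width": finger opening in mm.
Only numpy, scipy, OpenCV 4.12 (cv2) and the standard library are available. Lean on these libraries where they do the work, as an engineer would, in place of code of your own. Each camera call takes 0.05 s, during which the arm holds its last target. There are 200 camera calls.

TASK

Get the small plywood door ready for its hinge pin: lay the loose packer squarely on top of the packer already set out in front of the cabinet, then stand the door upright on the two stacked packers and ease its hinge knuckle in between the two knuckles on the cabinet's jamb, without banging the cabinet, so that the knuckle holes line up for the pin. Finish while holding the door there, steady and standing on the packers, gripped and not let go; leave the pin, screwdriver, tape and water bottle where they are.

Things in the scene. Friction and masses are not known exactly. Their poses are not given: they have to be found in the camera images.
- packer_centre (a point): Centre of the loose packer, a dark wooden plate 40 mm (own x) by 90 mm (own y) by 15 mm thick (z), 70 g, lying flat on the bench (its centre 7.5 mm up) some way in front of the cabinet. To be stacked on the other packer.
- base_packer_centre (a point): Centre of the packer already set out flat on the bench in front of the cabinet's jamb, where the door is to stand; loose, same plate: 40 mm (own x) by 90 mm (own y) by 15 mm (z). It lies lengthwise under the place of the door within a few mm and a few degrees.
- door_centre (a point): Centre of the loose plywood door panel: 18 mm thick (own x), 160 mm long (own y), 150 mm tall (z), 0.3 to 0.6 kg. It starts standing free and upright on the bench, so its centre is 75 mm up and its top edge 150 mm. Own -y points to the hinge edge. The top edge can be gripped across its 18 mm thickness.
- door_bore (a point): Middle of the upright 11 mm hole through the single knuckle of the door's hinge leaf; knuckle 18 mm outside diameter, 34 mm tall. It lies at own x -18 mm, y -91 mm, z 0 from the door's centre (11 mm beyond the panel's hinge edge). Axes as the door's.
- jamb_bore (a point): Where the door's bore has to be: on the upright axis of the 11 mm holes of the cabinet's two hinge knuckles, at the middle of the gap between them, 105 mm above the bench (the height of the door's bore when it stands on both packers). Each knuckle 18 mm across, 30 mm tall; gap 40 mm tall, so 3 mm play above and below the door's knuckle. Axes as the cabinet's.
- door: The door; origin at the middle of the panel's lower edge, 75 mm below its centre, same axes. Its centre of mass is about 11 mm from the panel's centre towards the hinge edge. A steel hinge leaf 3 mm thick, 100 mm tall, is screwed to the inner face (own -x side) at own y -46 to -80 mm. A small knob sticks out 20 mm from the outer face (own +x) at own y +60 mm, mid-height.
- packer: The loose packer, as above; origin at the centre of its underside.
- base_packer: The packer set out in front of the cabinet, as above; origin at the centre of its underside.
- cabinet: Fixed plywood label cabinet, about 235 x 180 mm, 209 mm tall; origin on the bench below the hinge axis. Own +y points out of its front, -x along the front over the opening. Its front is 10.5 mm behind the axis (-y): a knuckle pushed in along -y meets it 1.5 mm past line-up. The door goes square to the front, axes parallel to these, its centre at x +18, y +91 mm from the hinge axis.
- pin: Steel hinge pin, 7 mm thick and 110 mm long with a short bent end, lying on the bench; left alone.
- tape: Roll of brown packing tape lying flat, 110 mm across, 48 mm tall; left alone.
- screwdriver: Screwdriver lying on the bench; left alone.
- water: Water bottle, 64 mm across, 200 mm tall, standing; left alone.
There are look-alikes about, which are no part of the job. There is more than one size of the door; the job needs the smaller.

How it is judged (in metres and radians):
On the way, in this order (a step that is already met when the one before it is completed fails the run):
1. the loose packer lies squarely on the other packer, let go and at rest (horizontal distance between packer and base_packer below 0.008 m and angle between the y axis of packer and the y axis of base_packer, either way round below 0.12 rad and z of packer in the frame of base_packer between 0.012 and 0.018 m and contact force between the fingers and packer below 0.1 N and linear speed of packer below 0.02 m/s), for 0.2 s.
2. the door, held by the gripper, stands on the packers with its knuckle between the jamb's and the holes in line (horizontal distance between door_bore and jamb_bore below 0.004 m and z of door_bore in the frame of jamb_bore between -0.0025 and 0.0025 m and angle between door's own z axis and vertical below 0.05 rad and contact force between door and packer above 0.3 N and contact force between the fingers and door above 3 N), for 0.5 s.
At the end, for the whole second after the job is handed in: The gripper grips the door (over 3 N), which stands still and upright (0.05 rad) on the two packers; its knuckle hole is within 4 mm of the jamb's hole axis (a 7 mm pin passes) and 2.5 mm in height of the gap's middle; packers stacked within 10 mm and 0.15 rad (all of step 2 and linear speed of door below 0.02 m/s and horizontal distance between packer and base_packer below 0.01 m and angle between the y axis of packer and the y axis of base_packer, either way round below 0.15 rad and z of packer in the frame of base_packer between 0.012 and 0.018 m); the arm keeps its last pose, push and grip.
It fails at once if the door is banged against the cabinet (over 35 N) (contact force between door and cabinet above 35 N).
It fails at once if the pin, screwdriver, tape or water bottle is disturbed (moved over 30 mm) (distance of any of pin, screwdriver, tape, water from where it was at the start of the episode above 0.03 m).
It also fails if it takes over 61 s, if anything falls off the work surface, if the arm or the gripper's body presses on something with over 40 N, if the wrist force passes 120 N, or if a joint passes its speed limit or range.

## Working session

There is one attempt and no reset: what is moved stays moved. The work goes in short steps, Python scripts to look and compute and a tool call to move; the robot and the scene stay as the last step left them, time stands still between calls to the robot, and variables do not carry over. Pictures are saved under pics/ and viewed, about 8 in all and at most 12, crops included, and the job is handed in when it is done.

Besides the shell and the picture viewer there is one more tool, called after "Call:" in YAML: its name, and indented under it one key for each argument. carry_out: Moves the arm, as the interface text tells. Its arguments: {"type":"object","properties":{"deltas":{"type":"string"},"force":{"type":"number"}},"required":["deltas"]}

```bash
mkdir -p pics
cat > h.py <<'E'
import numpy as np, cv2
from workcell import manip, cams, nets
from scipy.spatial.transform import Rotation as R
def cloud(p):
    K=p["camera_matrix"];z=p["range_z"];v,u=np.mgrid[:384,:512]
    c=np.stack([(u-K[0,2])/K[0,0]*z,(v-K[1,2])/K[1,1]*z,z],-1)
    Rm=np.array(p["rotation"]); 
    if Rm.shape!=(3,3): Rm=R.from_quat(Rm).as_matrix()
    w=c@Rm.T+np.array(p["position"]); w[z==0]=np.nan
    return w
def save(p,n): cv2.imwrite("pics/"+n+".png",p["image"])
def delta(pos,yaw=None):
    "cm shift in tool frame from current to world pos"
    s=manip.state(); Rt=R.from_quat(s["ee_rot"])
    return Rt.inv().apply(np.array(pos)-s["eef_pos"])/10
E
python3 - <<'E'
from h import *
for n in("side","top"):
    p=cams.read_camera(n); save(p,n+"0"); np.savez(n+"0",w=cloud(p),im=p["image"])
    print(n,p["position"],np.array(p["rotation"]).round(3).tolist(),p["camera_matrix"])
    for l in("packer","base_packer","door","cabinet","door_bore","jamb_bore","pin","tape","screwdriver","water"):
        print(l,[(np.round(d["position"]).tolist(),round(d["score"],2)) for d in nets.boxes_of(p,l)])
a,b=cv2.imread("pics/side0.png"),cv2.imread("pics/top0.png")
cv2.imwrite("pics/both0.png",cv2.resize(np.vstack([a,b]),(0,0),fx=.78,fy=.78))
s=manip.state();print(s["eef_pos"],s["ee_rot"],R.from_quat(s["ee_rot"]).as_matrix().round(3),manip.grasp_offset,s["time_s"])
E
```

```text
side [-555.08002125 -173.68132387  982.16052447] [0.706, -0.564, 0.262, -0.337] [[437.3852945    0.         257.34978839]
 [  0.         437.3852945  190.92026697]
 [  0.           0.           1.        ]]
packer [([492.0, 203.0, 16.0], 0.6), ([388.0, -299.0, 169.0], 0.47)]
base_packer []
door [([212.0, 349.0, 121.0], 0.67), ([500.0, 408.0, 102.0], 0.63)]
cabinet [([388.0, -298.0, 171.0], 0.83)]
door_bore [([205.0, 348.0, 117.0], 0.92), ([501.0, 410.0, 101.0], 0.72)]
jamb_bore [([391.0, -300.0, 172.0], 0.64)]
pin [([500.0, 408.0, 96.0], 0.33)]
tape [([740.0, 168.0, 34.0], 0.94)]
screwdriver []
water [([755.0, 12.0, 7.0], 0.62)]
top [371.97729486  71.52061104 947.44233262] [-0.705, 0.707, -0.043, 0.047] [[352.43122197   0.         251.23422285]
 [  0.         352.43122197 188.86184876]
 [  0.           0.           1.        ]]
packer [([502.0, 201.0, 12.0], 0.92)]
base_packer [([653.0, -105.0, 14.0], 0.61)]
door [([494.0, 407.0, 107.0], 0.83), ([228.0, 347.0, 152.0], 0.73)]
cabinet [([503.0, -266.0, 210.0], 0.81)]
door_bore [([491.0, 404.0, 108.0], 0.95), ([233.0, 351.0, 153.0], 0.68)]
jamb_bore [([500.0, -265.0, 207.0], 0.81)]
pin []
tape [([762.0, 164.0, 48.0], 0.74), ([502.0, 202.0, 10.0], 0.39)]
screwdriver [([325.0, -25.0, 26.0], 0.73)]
water [([753.0, -223.0, 126.0], 0.9), ([493.0, 409.0, 106.0], 0.18)]
[ 243.41396464 -602.66135927  218.6356995 ] [ 9.81635649e-01  1.90765431e-01  2.35536055e-05 -3.98990675e-05] [[ 0.927  0.375  0.   ]
 [ 0.375 -0.927  0.   ]
 [ 0.    -0.    -1.   ]] 18.8 1.1
```

View pics/both0.png

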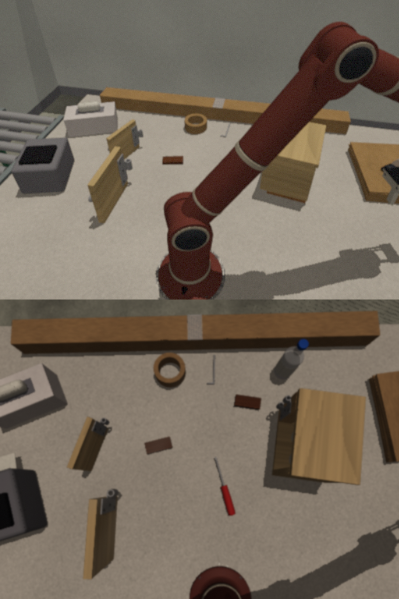

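```bash
cat > an.py <<'E'
from h import *
d=np.load("top0.npz");w=d["w"]
def rect(name,c,r,z0,z1):
    m=(np.hypot(w[...,0]-c[0],w[...,1]-c[1])<r)&(w[...,2]>z0)&(w[...,2]<z1)
    P=w[m]; 
    if len(P)<10: print(name,len(P));return
    b=cv2.minAreaRect(P[:,:2].astype(np.float32)); print(name,len(P),np.round(b[0],1),np.round(b[1],1),round(b[2],1),"med",np.median(P,0).round(1), "zmax",P[:,2].max().round(1))
rect("packer",(502,201),80,8,30)
rect("base",(653,-105),80,8,30)
for z in((140,165),(100,115),(50,140),(165,260)):
  rect("doorA%s"%(z,),(494,407),130,*z); rect("doorB%s"%(z,),(228,347),130,*z)
rect("cab",(500,-265),250,195,225)
E
python3 an.py
```

```text
packer 512 [500.2 205.5] [40.8 89.8] 14.5 med [499.8 204.9  15.4] zmax 21.5
base 492 [ 652.7 -105.2] [89.6 41.1] 81.0 med [ 652.4 -105.2   15.3] zmax 20.5
doorA(140, 165) 657 [490.  416.6] [ 19.4 159.9] 71.2 med [488.8 416.  150. ] zmax 155.5
doorB(140, 165) 422 [227.3 343.9] [205.8  25.4] 4.1 med [237.6 345.6 153.6] zmax 164.9
doorA(100, 115) 171 [487.4 408.4] [  5.2 158.4] 69.5 med [482.9 410.1 107.1] zmax 114.9
doorB(100, 115) 234 [240.2 354.2] [ 42.8 229.2] 82.5 med [242.9 345.3 108. ] zmax 115.0
doorA(50, 140) 1098 [496.4 404.6] [ 18.1 179.6] 64.9 med [492.9 406.8  95.5] zmax 139.8
doorB(50, 140) 1233 [240.3 354.1] [ 42.9 232. ] 82.4 med [236.4 345.4 100.9] zmax 140.0
doorA(165, 260) 0
doorB(165, 260) 1598 [226.1 356.6] [ 24.6 205.8] 88.5 med [223.2 352.1 193.4] zmax 198.1
cab 10124 [ 499.4 -286.4] [186.7 245.5] 82.0 med [ 495.2 -284.1  209.4] zmax 214.4
```

The combined picture shows two doors at about (88,443) and (100,530), one packer at (158,446), and another at (247,402) in front of the cabinet at (320,435). The door at (88,443) measures 160 mm long and 150 mm tall, so it is the smaller one. The other is about 205 x 197 mm. The packer at (500,205) is the loose one, and the one at (653,-105) is the base. I'll confirm these in a crop and measure the jamb.

```bash
cat > an2.py <<'E'
from h import *
d=np.load("top0.npz");w=d["w"];im=d["im"]
# cabinet top
m=(abs(w[...,2]-209)<7)&(np.hypot(w[...,0]-500,w[...,1]+286)<200)
n,l,s,c=cv2.connectedComponentsWithStats(m.astype(np.uint8)); k=1+s[1:,4].argmax(); P=w[l==k]
print("cab",np.round(cv2.minAreaRect(P[:,:2].astype(np.float32))[1],1),cv2.minAreaRect(P[:,:2].astype(np.float32)))
# front edge: max y per row (x bins)
X=P[:,0];e=[(x,np.percentile(P[(X>x-4)&(X<x+4),1],98)) for x in range(int(X.min())+25,int(X.max())-25,8)]
e=np.array(e);f=np.polyfit(e[:,0],e[:,1],1);print("front slope deg",np.degrees(np.arctan(f[0])),f,np.std(e[:,1]-np.polyval(f,e[:,0])))
q=(w[...,0]>560)&(w[...,0]<700)&(w[...,1]>-215)&(w[...,1]<-140)
for a,b in((90,125),(125,148),(148,164),(164,200)):
    t=q&(w[...,2]>a)&(w[...,2]<b);Q=w[t]
    if len(Q): print(a,b,len(Q),Q.mean(0).round(1),Q.min(0).round(1),Q.max(0).round(1),np.argwhere(t).mean(0)[::-1].round())
c=cv2.resize(im[110:200,290:430],(0,0),fx=4,fy=4,interpolation=cv2.INTER_CUBIC)
g=cv2.resize(im[140:230,80:220],(0,0),fx=4,fy=4,interpolation=cv2.INTER_CUBIC)
cv2.imwrite("pics/crop1.png",cv2.resize(np.vstack([c,g]),(466,600)))
E
python3 an2.py
```

```text
cab [185.5 245.2] ((499.22479248046875, -287.0364685058594), (185.5377197265625, 245.21690368652344), 81.81434631347656)
front slope deg -8.13977704214177 [  -0.14302945 -124.35686284] 0.6543871586441053
90 125 86 [ 589.5 -204.3  107.2] [ 574.  -214.2   90.4] [ 619.3 -200.2  124. ] [366. 144.]
125 148 105 [ 600.4 -201.3  137.7] [ 573.8 -213.5  125.3] [ 627.3 -190.1  147.9] [368. 136.]
148 164 127 [ 605.6 -203.3  155.1] [ 573.6 -215.   148.1] [ 629.6 -190.1  163.9] [372. 132.]
164 200 151 [ 597.9 -207.3  184.1] [ 561.6 -213.8  164.6] [ 632.1 -203.2  199.9] [378. 132.]
```

View pics/crop1.png

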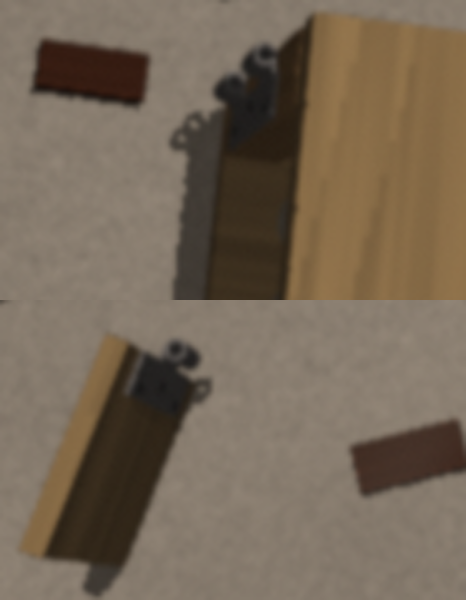

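The crop shows the jamb's upper knuckle ring at crop (262,58), the lower one at (232,92), and the base packer at (92,70). The small door's knuckle ring is at (180,352) and the loose packer at (410,455). The identities hold: the chosen door is the 160 mm one, and its knuckle is on the right (own -x) side.

```bash
cat > an3.py <<'E'
from h import *
T=np.load("top0.npz");w=T["w"];im=T["im"]
p=cams.read_camera("top")
K=p["camera_matrix"];C=np.array(p["position"]);Rm=np.array(p["rotation"]);Rm=Rm if Rm.shape==(3,3) else R.from_quat(Rm).as_matrix()
def ray(u,v,z):
    d=Rm@np.array([(u-K[0,2])/K[0,0],(v-K[1,2])/K[1,1],1]); return (C+d*(z-C[2])/d[2])[:2].round(1)
print("upper",ray(368.7-.4,127.4-.4,155),"lower",ray(359.3,137.2,85),"doorbore",ray(133.6,155.2,92))
# cabinet frame from top edges
yaw=np.radians(-8.14);ex=np.array([np.cos(yaw),np.sin(yaw)]);ey=np.array([-ex[1],ex[0]])
m=(abs(w[...,2]-209)<7)&(np.hypot(w[...,0]-500,w[...,1]+286)<200);n,l,s,c=cv2.connectedComponentsWithStats(m.astype(np.uint8));P=w[l==1+s[1:,4].argmax()][:,:2]
print("cab extents x",np.percentile(P@ex,[.5,99.5]),"y",np.percentile(P@ey,[.5,99.5]))
for n,q in(("up",ray(368.3,127,155)),("lo",ray(359.3,137.2,85))): print(n,q@ex,q@ey)
# door: top surface
D=w[(np.hypot(w[...,0]-490,w[...,1]-416)<110)&(abs(w[...,2]-150)<8)][:,:2]
print(cv2.minAreaRect(D.astype(np.float32)))
mu=D.mean(0);u,sv,vt=np.linalg.svd(D-mu,full_matrices=False);print("door",mu,np.degrees(np.arctan2(vt[0,1],vt[0,0])),np.ptp(D@vt[0]))
a=np.radians(71.2);print("bore from door",np.array([490,416.6])+R.from_euler('z',a).as_matrix()[:2,:2]@[-18,-91])
for n,c in(("p",(500,205)),("b",(653,-105))):
    Q=w[(np.hypot(w[...,0]-c[0],w[...,1]-c[1])<70)&(abs(w[...,2]-15)<6)][:,:2];Q=Q[[x for x in range(len(Q))]]
    mu=Q.mean(0);vt=np.linalg.svd(Q-mu,full_matrices=False)[2];print(n,len(Q),mu,np.degrees(np.arctan2(vt[0,1],vt[0,0]))%180,"exp area px")
E
python3 an3.py
```

```text
upper [ 617.4 -196. ] lower [ 612.8 -195.9] doorbore [567.  367.4]
cab extents x [413.13392045 655.39056314] y [-303.61281578 -121.41049433]
up 638.9318285881167 -106.60618376550909
lo 634.3640141269847 -107.15851613707001
((490.0108642578125, 416.6478576660156), (19.43804168701172, 159.89361572265625), 71.16455078125)
door [488.4670235  416.05616076] 160.78542456427905 159.84934594676778
bore from door [570.34430016 370.23413505]
p 507 [499.79986086 205.26078798] 104.36600606249087 exp area px
b 491 [ 652.07348717 -104.88110606] 80.78717509949871 exp area px
```

Call:
carry_out:
  deltas: "0.7 0 0 -6 0 0 -8; 0.7 5 -3.2 -7.5 0 0 -16; 0.7 10 -6.4 -9 0 0 -24; 0.7 15 -9.6 -10 0 0 -32; 0.7 20 -12.8 -10 0 0 -40"
  force: 20

```text
time_s: 1.78
eef_pos: [382.3, -407.8, 320.0]
ee_rot: [0.856, 0.517, 0.0, 0.001]
force: [0.6, 0.1, -0.1]
grip_width: 65.2
```

```bash
cat >> h.py <<'E'
def plan(x,y,z,yaw):
    "shift (cm) and turn (deg) to put TCP at x,y,z, tool x at world yaw (deg, mod 180), tool down; from measured pose"
    s=manip.state();Rt=R.from_quat(s["ee_rot"]);best=None
    for k in(0,180):
        a=np.radians(yaw+k);Rg=R.from_matrix(np.array([[np.cos(a),np.sin(a),0],[np.sin(a),-np.cos(a),0],[0,0,-1]]).T.copy().T)
        rv=np.degrees((Rt.inv()*Rg).as_rotvec())
        if best is None or np.linalg.norm(rv)<np.linalg.norm(best): best=rv
    d=Rt.inv().apply(np.array([x,y,z])-s["eef_pos"])/10
    print("shift",d.round(2),"turn",best.round(1),"rows",round(max(np.linalg.norm(d)/6.25,np.linalg.norm(best)/10.7),1),"t",s["time_s"],"pos",np.round(s["eef_pos"],1),"F",np.round(s["force"],1),"w",round(s["grip_width"],1),"q",np.round(s["q"],2))
E
python3 -c "
from h import *
plan(600,-100,320,83);plan(500,205.5,130,104.4)"
```

```text
shift [ 3.738e+01  4.930e+00 -2.000e-02] turn [  0.2   0.1 -20.8] rows 6.0 t 1.775 pos [ 382.3 -407.8  320. ] F [ 0.6  0.1 -0.1] w 65.2 q [ 0.93  0.4  -0.23  1.53  0.09  1.23  0.2 ]
shift [ 59.77 -18.21  18.9 ] turn [  0.1   0.1 -42.2] rows 10.4 t 1.775 pos [ 382.3 -407.8  320. ] F [ 0.6  0.1 -0.1] w 65.2 q [ 0.93  0.4  -0.23  1.53  0.09  1.23  0.2 ]
```

Call:
carry_out:
  deltas: "0.7 6 0.8 0 0 0 -6; 0.7 12 1.6 0 0 0 -12; 0.7 18 2.4 0 0 0 -18; 0.7 24 3.2 0 0 0 -24; 0.7 30 4 0 0 0 -30"

```text
time_s: 2.4
eef_pos: [558.0, -161.7, 319.0]
ee_rot: [0.694, 0.72, 0.0, 0.0]
force: [0.8, -1.0, -0.3]
grip_width: 64.9
```

```bash
python3 -c "
from h import *
plan(500,205.5,60,104.4)
p=cams.read_camera('side');np.savez('side1',w=cloud(p),im=p['image']);save(p,'side1')"
```

```text
shift [36.92 -4.44 25.87] turn [  0.    0.  -12.2] rows 7.2 t 2.4 pos [ 558.  -161.7  319. ] F [ 0.8 -1.  -0.3] w 64.9 q [ 0.51  0.45 -0.42  1.46  0.19  1.27  0.11]
```

Call:
carry_out:
  deltas: "0.7 6 -0.7 0 0 0 -2.4; 0.7 12 -1.4 1 0 0 -4.8; 0.7 18 -2.1 4 0 0 -7.2; 0.7 23.5 -2.8 7 0 0 -9.6; 0.7 29 -3.5 10 0 0 -12.2"

```text
time_s: 3.08
eef_pos: [512.8, 121.5, 221.1]
ee_rot: [0.614, 0.789, 0.0, 0.001]
force: [1.4, 0.8, -1.5]
grip_width: 64.8
```

```bash
python3 -c "
from h import *
plan(500,205.5,40,104.4);plan(500,205.5,3.5,104.4)"
```

```text
shift [ 8.46  0.8  18.11] turn [ 0.1  0.  -0.2] rows 3.2 t 3.075 pos [512.8 121.5 221.1] F [ 1.4  0.8 -1.5] w 64.8 q [ 0.07  0.46 -0.51  1.77  0.27  0.98 -0.3 ]
shift [ 8.46  0.79 21.76] turn [ 0.1  0.  -0.2] rows 3.7 t 3.075 pos [512.8 121.5 221.1] F [ 1.4  0.8 -1.5] w 64.8 q [ 0.07  0.46 -0.51  1.77  0.27  0.98 -0.3 ]
```

Call:
carry_out:
  deltas: "0.7 4 0.4 4 0 0 0; 0.7 8.5 0.8 8 0 0 0; 0.7 8.5 0.8 13 0 0 0; 0.7 8.5 0.8 18 0 0 0; 0.7 8.5 0.8 18 0 0 0"

```text
time_s: 3.7
eef_pos: [497.4, 203.1, 38.7]
ee_rot: [0.614, 0.789, -0.004, -0.002]
force: [-0.4, 0.2, 0.7]
grip_width: 64.7
```

```bash
python3 -c "
from h import *
plan(500,205.5,3.5,104.4)"
```

```text
shift [0.18 0.34 3.51] turn [-0.5  0.1 -0.2] rows 0.6 t 3.7 pos [497.4 203.1  38.7] F [-0.4  0.2  0.7] w 64.7 q [-0.19  0.72 -0.38  1.91  0.45  0.6  -0.61]
```

Call:
carry_out:
  deltas: "0.7 0.2 0.3 1.7 0 0 0; 0.7 0.2 0.3 3.45 0 0 0; 0.7 0.2 0.3 3.45 0 0 0; 0.3 0.2 0.3 3.45 0 0 0; 0.3 0.2 0.3 3.45 0 0 0"
  force: 20

```text
time_s: 4.32
eef_pos: [502.7, 207.6, 7.7]
ee_rot: [0.614, 0.789, 0.001, 0.0]
force: [-0.4, -0.7, -0.0]
grip_width: 49.2
```

Call:
carry_out:
  deltas: "0.3 0 0 0 0 0 0; 0.3 0 0 0 0 0 0; 0.3 0 0 -2 0 0 0; 0.3 0 0 -5 0 0 0; 0.3 0 0 -8 0 0 0"

```text
time_s: 4.95
eef_pos: [502.0, 207.3, 87.7]
ee_rot: [0.614, 0.789, -0.0, -0.0]
force: [0.8, 0.6, -0.3]
grip_width: 39.6
```

```bash
python3 -c "
from h import *
plan(652.5,-105,120,80.9)"
```

```text
shift [-33.96   6.93  -3.24] turn [-0.   0.  23.3] rows 5.6 t 4.95 pos [502.  207.3  87.7] F [ 0.8  0.6 -0.3] w 39.6 q [-0.16  0.65 -0.43  1.87  0.4   0.7  -0.57]
```

Call:
carry_out:
  deltas: "0.3 -6 1.2 -1.5 0 0 5; 0.3 -12 2.4 -3 0 0 10; 0.3 -18 3.6 -3.2 0 0 14; 0.3 -24 4.9 -3.2 0 0 18; 0.3 -29.5 6.1 -3.2 0 0 23.3"

```text
time_s: 5.58
eef_pos: [634.3, -66.3, 119.0]
ee_rot: [0.762, 0.647, -0.0, 0.0]
force: [1.3, 0.4, -1.0]
grip_width: 39.8
```

Call:
carry_out:
  deltas: "0.3 -4.5 -1 0 0 0 0; 0.3 -4.5 -1 0 0 0 0; 0.3 -4.5 -1 2 0 0 0; 0.3 -4.5 -1 4 0 0 0; 0.3 -4.5 -1 4 0 0 0"

```text
time_s: 6.2
eef_pos: [615.3, -105.0, 77.5]
ee_rot: [0.76, 0.649, -0.001, -0.002]
force: [-0.1, 0.3, -0.7]
grip_width: 39.7
```

```bash
cat > look.py <<'E'
from h import *
plan(652.5,-105,22,80.9)
p=cams.read_camera('top');w=cloud(p);np.savez('top1',w=w,im=p['image'])
z=w[...,2]
for l in("packer",):
    for d in nets.boxes_of(p,l): print(np.round(d["position"]),round(d["score"],2))
q=cams.read_camera('side');wq=cloud(q);np.savez('side2',w=wq,im=q['image'])
a=cv2.resize(p["image"][60:210,260:460],(0,0),fx=3,fy=3,interpolation=cv2.INTER_CUBIC)
b=cv2.resize(q["image"][100:250,250:450],(0,0),fx=3,fy=3,interpolation=cv2.INTER_CUBIC)
import sys
cv2.imwrite("pics/%s.png"%sys.argv[1],cv2.resize(np.vstack([a,b]),(400,600)))
E
python3 look.py l1
```

```text
shift [0.57 3.7  5.53] turn [-0.2 -0.   0.1] rows 1.1 t 6.2 pos [ 615.3 -105.    77.5] F [-0.1  0.3 -0.7] w 39.7 q [ 0.34  0.76 -0.35  1.64  0.33  0.81 -0.31]
[620. -73.  81.] 0.66
```

View pics/l1.png

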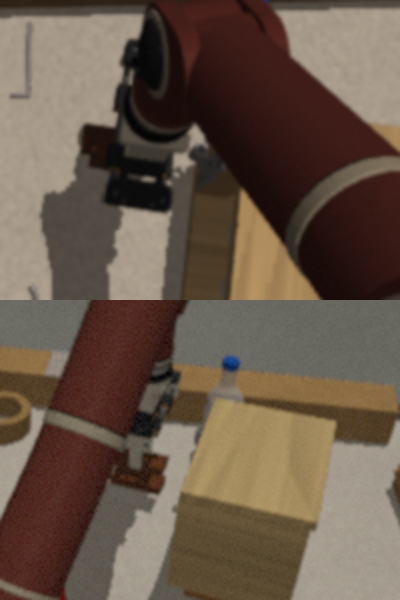

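The picture shows the held packer level in the gripper at about (105,140) in the upper view, still 37 mm to the left of the base packer along tool y. I'll shift over and lower.

Call:
carry_out:
  deltas: "0.3 0.7 1.8 0 0 0 0; 0.3 0.7 3.7 0 0 0 0; 0.3 0.7 3.7 2 0 0 0; 0.3 0.7 3.7 4 0 0 0; 0.3 0.7 3.7 4.5 0 0 0"

```text
time_s: 6.98
eef_pos: [651.5, -105.4, 31.2]
ee_rot: [0.761, 0.649, -0.002, -0.002]
force: [-0.1, -0.7, -0.8]
grip_width: 39.7
```

Call:
carry_out:
  deltas: "0.3 0 0 0 0 0 0; 0.3 0 0 0 0 0 0; 0.3 0 0 0 0 0 0; 0.3 0 0 0.3 0 0 0; 0.3 0 0 0.5 0 0 0"

```text
time_s: 7.6
eef_pos: [654.3, -105.5, 29.0]
ee_rot: [0.761, 0.649, -0.0, 0.0]
force: [0.0, 0.2, -0.9]
grip_width: 40.0
```

```bash
python3 -c "
from h import *
plan(652.6,-103.6,22,80.9)
p=cams.read_camera('side');np.savez('side3',w=cloud(p),im=p['image']);cv2.imwrite('pics/s3.png',cv2.resize(p['image'][150:230,270:360],(0,0),fx=6,fy=6,interpolation=cv2.INTER_CUBIC))"
```

```text
shift [ 0.16 -0.2   0.7 ] turn [ 0.  0. -0.] rows 0.1 t 7.6 pos [ 654.3 -105.5   29. ] F [ 0.   0.2 -0.9] w 40.0 q [ 0.31  0.86 -0.32  1.55  0.35  0.79 -0.32]
```

View pics/s3.png

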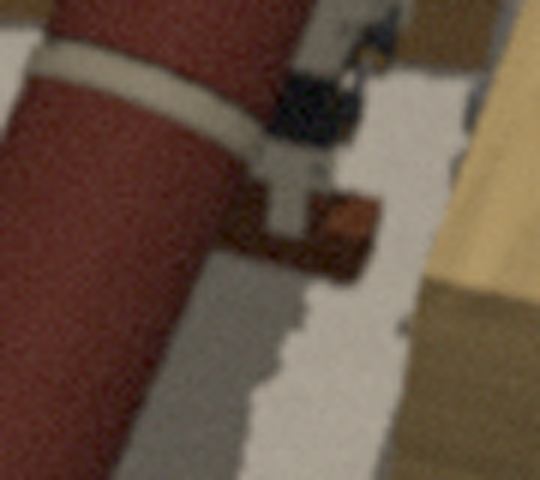

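The crop shows the held packer in line over the base at about (300,230), with no overhang visible on the near side. I'll lower to contact.

Call:
carry_out:
  deltas: "0.3 0.15 -0.2 0.1 0 0 0; 0.3 0.15 -0.2 0.2 0 0 0; 0.3 0.15 -0.2 0.3 0 0 0; 0.3 0.15 -0.2 0.4 0 0 0; 0.3 0.15 -0.2 0.4 0 0 0"

```text
time_s: 8.28
eef_pos: [652.6, -103.7, 24.9]
ee_rot: [0.761, 0.649, -0.0, -0.0]
force: [-0.5, 0.1, -1.9]
grip_width: 39.6
```

Call:
carry_out:
  deltas: "0.3 0 0 0.1 0 0 0; 0.3 0 0 0.2 0 0 0; 0.3 0 0 0.2 0 0 0; 0.3 0 0 0.3 0 0 0; 0.3 0 0 0.3 0 0 0"

```text
time_s: 8.9
eef_pos: [652.7, -103.6, 22.6]
ee_rot: [0.761, 0.649, 0.0, 0.0]
force: [-1.0, 0.1, 3.2]
grip_width: 39.9
```

Contact came at 22.6 mm, which matches 15 + 7.7. Releasing.

Call:
carry_out:
  deltas: "0.6 0 0 0 0 0 0; 0.6 0 0 0 0 0 0; 0.6 0 0 0 0 0 0; 0.6 0 0 -2 0 0 0; 0.6 0 0 -6 0 0 0"

```text
time_s: 9.52
eef_pos: [651.6, -103.6, 82.1]
ee_rot: [0.761, 0.649, -0.001, -0.001]
force: [0.3, -1.1, -0.8]
grip_width: 55.8
```

```bash
python3 -c "
from h import *
plan(600,100,250,120);plan(490,416,230,161)"
```

```text
shift [ 19.29  -8.36 -16.76] turn [ -0.2  -0.1 -39.1] rows 4.3 t 9.525 pos [ 651.6 -103.6   82.1] F [ 0.3 -1.1 -0.8] w 55.8 q [ 0.32  0.8  -0.35  1.52  0.32  0.88 -0.3 ]
shift [ 48.75 -24.22 -14.71] turn [ -0.2  -0.1 -80.1] rows 9.0 t 9.525 pos [ 651.6 -103.6   82.1] F [ 0.3 -1.1 -0.8] w 55.8 q [ 0.32  0.8  -0.35  1.52  0.32  0.88 -0.3 ]
```

Call:
carry_out:
  deltas: "0.6 0 0 -6 0 0 -4; 0.6 4 -1.7 -10 0 0 -12; 0.6 9 -4 -13 0 0 -21; 0.6 14.5 -6.3 -15.5 0 0 -30; 0.6 20 -8.5 -16.5 0 0 -39"

```text
time_s: 10.15
eef_pos: [600.7, 109.0, 250.7]
ee_rot: [0.499, 0.867, 0.002, 0.002]
force: [0.9, 0.9, -0.6]
grip_width: 55.7
```

```bash
cat > look2.py <<'E'
from h import *
p=cams.read_camera('top');w=cloud(p);np.savez('top2',w=w,im=p['image'],img=0)
for n,c,z in(("stack",(652,-105),30),("door",(490,416),150)):
    Q=w[(np.hypot(w[...,0]-c[0],w[...,1]-c[1])<110)&(abs(w[...,2]-z)<6)][:,:2]
    if len(Q)>50: print(n,len(Q),cv2.minAreaRect(Q.astype(np.float32)),Q.mean(0))
im=p["image"]
cv2.imwrite("pics/l2.png",cv2.resize(im[100:190,300:420],(0,0),fx=6,fy=6,interpolation=cv2.INTER_CUBIC))
a=np.radians(71);g=np.array([490,416.5])+R.from_euler('z',a).as_matrix()[:2,:2]@[0,-11];print(g)
plan(*g,230,161);plan(*g,118,161)
E
python3 look2.py
```

```text
door 607 ((489.9450988769531, 416.76312255859375), (19.568506240844727, 160.27493286132812), 70.96578216552734) [489.05450187 416.27785282]
[500.40070433 412.9187503 ]
shift [29.84  6.8   2.55] turn [  0.7  -0.2 -39.8] rows 4.9 t 10.2 pos [597.  122.3 252.5] F [-1.8  7.8  0.3] w 55.7 q [ 0.13  0.58 -0.61  1.49  0.34  1.17  0.01]
shift [29.75  6.68 13.75] turn [  0.7  -0.2 -39.8] rows 5.4 t 10.2 pos [597.  122.3 252.5] F [-1.8  7.8  0.3] w 55.7 q [ 0.13  0.58 -0.61  1.49  0.34  1.17  0.01]
```

View pics/l2.png

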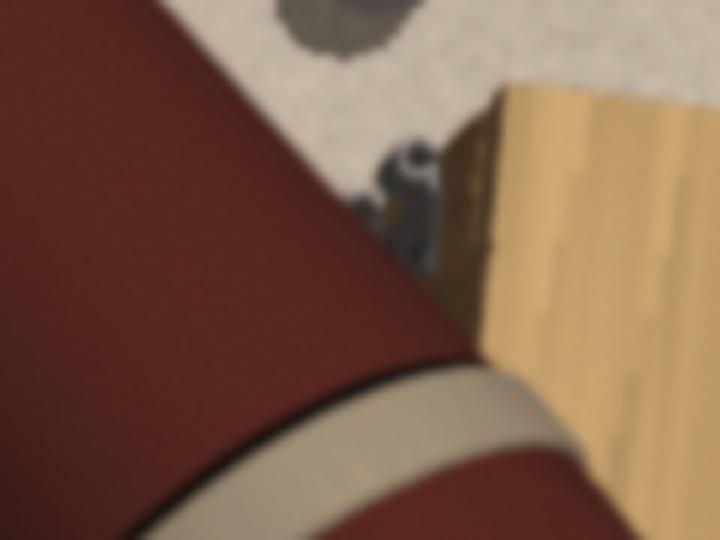

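The crop shows the upper jamb knuckle ring centred near (418,158), with the stack hidden by the arm. I'll check the stack from the door position.

Call:
carry_out:
  deltas: "0.6 6 1.3 0.5 0 0 -8; 0.6 12 2.6 1 0 0 -16; 0.6 18 3.9 1.5 0 0 -24; 0.6 24 5.3 2 0 0 -32; 0.6 29.8 6.8 2 0 0 -39.8"

```text
time_s: 10.82
eef_pos: [510.3, 400.9, 228.1]
ee_rot: [0.174, 0.985, 0.0, 0.001]
force: [1.0, 0.6, 0.4]
grip_width: 55.4
```

Call:
carry_out:
  deltas: "0.6 0 0 0 0 0 0; 0.6 0 0 0 0 0 0; 0.6 0 0 0 0 0 0; 0.6 0 0 0 0 0 0; 0.6 0 0 0 0 0 0"

```text
time_s: 11.45
eef_pos: [511.4, 398.6, 227.2]
ee_rot: [0.177, 0.984, -0.0, 0.0]
force: [0.4, -1.1, -0.4]
grip_width: 55.7
```

```bash
python3 look2.py
```

```text
stack 504 ((652.0994262695312, -104.7152099609375), (90.16978454589844, 41.599327087402344), 80.99474334716797) [ 651.79857263 -104.48052255]
[500.40070433 412.9187503 ]
shift [ 1.5   0.94 -0.28] turn [-0.   0.  -1.4] rows 0.3 t 11.5 pos [511.2 398.9 227.2] F [-1.   0.2 -0.2] w 55.7 q [-0.3   0.7  -0.75  1.4   0.49  1.23  0.12]
shift [ 1.5   0.94 10.92] turn [-0.   0.  -1.4] rows 1.8 t 11.5 pos [511.2 398.9 227.2] F [-1.   0.2 -0.2] w 55.7 q [-0.3   0.7  -0.75  1.4   0.49  1.23  0.12]
```

View pics/l2.png

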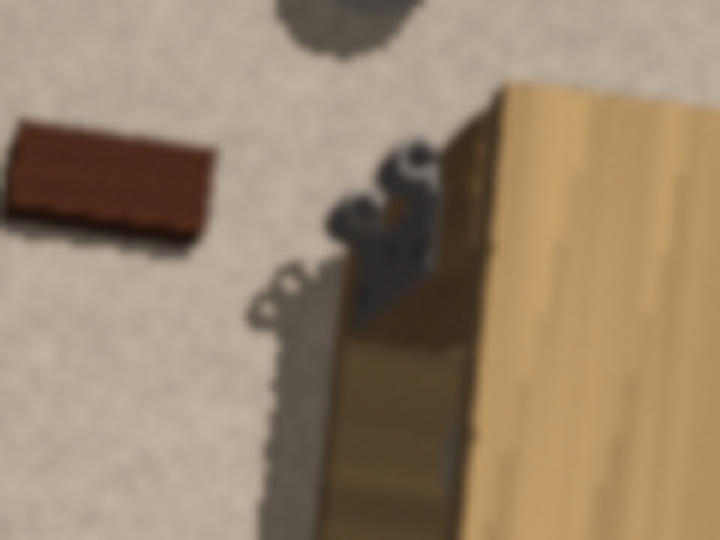

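The stack measures at (652.0,-104.6) and 81°, so it is square on the base. In the crop the upper jamb ring is centred near (416,160) and the lower ring near (353,216). Next I'll compute the axis and grasp the door.

```bash
cat > ax.py <<'E'
from h import *
p=cams.read_camera('top')
K=p["camera_matrix"];C=np.array(p["position"]);Rm=R.from_quat(p["rotation"]).as_matrix()
def ray(u,v,z):
    d=Rm@np.array([(u-K[0,2])/K[0,0],(v-K[1,2])/K[1,1],1]); return (C+d*(z-C[2])/d[2])[:2].round(1)
def proj(x,y,z):
    c=Rm.T@(np.array([x,y,z])-C); return (K@c/c[2])[:2]
if __name__=="__main__":
    print("upper",ray(368.9,126.2,155),"lower",ray(358.4,135.6,85))
    for h in((616,-196),(618,-196),(620,-196),(618,-199),(618,-193)):
        print(h,[((proj(*h,z)-[300,100]+.5)*6-.5).round() for z in(155,85)])
    y=np.radians(-8.14);c,s=np.cos(y),np.sin(y)
    for h in((616,-196),(618,-196)): print("door centre",np.add(h,[18*c-91*s,18*s+91*c]))
E
python3 ax.py
```

```text
upper [ 619.3 -197.5] lower [ 616.9 -193.9]
(616, -196) [array([412., 168.]), array([358., 218.])]
(618, -196) [array([412., 163.]), array([358., 214.])]
(620, -196) [array([412., 158.]), array([358., 209.])]
(618, -199) [array([420., 163.]), array([365., 213.])]
(618, -193) [array([404., 163.]), array([351., 214.])]
door centre [ 646.70355604 -108.46548312]
door centre [ 648.70355604 -108.46548312]
```

Call:
carry_out:
  deltas: "0.6 0.7 0.5 -0.2 0 0 -1.4; 0.6 1.5 0.9 -0.2 0 0 -1.4; 0.6 1.5 0.9 3 0 0 -1.4; 0.6 1.5 0.9 6 0 0 -1.4; 0.6 1.5 0.9 6 0 0 -1.4"

```text
time_s: 12.18
eef_pos: [498.3, 412.4, 164.7]
ee_rot: [0.164, 0.987, -0.002, -0.002]
force: [-0.6, 0.0, 1.0]
grip_width: 55.6
```

```bash
python3 -c "
from h import *
plan(500.4,412.9,118,161)"
```

```text
shift [-0.19  0.14  4.67] turn [-0.3 -0.1  0.2] rows 0.7 t 12.175 pos [498.3 412.4 164.7] F [-0.6  0.   1. ] w 55.6 q [-0.33  0.76 -0.73  1.48  0.54  1.11  0.08]
```

Call:
carry_out:
  deltas: "0.6 0 0 2.3 0 0 0; 0.6 0 0 4.6 0 0 0; 0.6 0 0 4.6 0 0 0; 0.6 0 0 4.6 0 0 0; 0.6 0 0 4.6 0 0 0"
  force: 45

```text
time_s: 12.8
eef_pos: [500.3, 414.2, 122.8]
ee_rot: [0.164, 0.986, 0.001, 0.001]
force: [0.0, -1.0, 0.1]
grip_width: 55.8
```

Call:
carry_out:
  deltas: "0.1 0 0 0 0 0 0; 0.1 0 0 0 0 0 0; 0.1 0 0 0 0 0 0; 0.1 0 0 0 0 0 0; 0.1 0 0 0 0 0 0"

```text
time_s: 13.42
eef_pos: [499.8, 413.2, 121.0]
ee_rot: [0.164, 0.986, 0.0, 0.0]
force: [-0.1, -0.1, -0.4]
grip_width: 17.9
```

Call:
carry_out:
  deltas: "0.1 0 0 0 0 0 0; 0.1 0 0 -1 0 0 0; 0.1 0 0 -3 0 0 0; 0.1 0 0 -6 0 0 0; 0.1 0 0 -9 0 0 0"

```text
time_s: 14.05
eef_pos: [499.7, 413.3, 213.2]
ee_rot: [0.164, 0.986, 0.0, 0.0]
force: [0.9, 0.2, -3.2]
grip_width: 17.5
```

```bash
cat > door.py <<'E'
from h import *
p=cams.read_camera('top');w=cloud(p);save(p,'dtmp')
s=manip.state();e=s["eef_pos"];print(np.round(e,1),R.from_quat(s["ee_rot"]).as_matrix().round(3)[:,0],"F",np.round(s["force"],1),np.round(s["moment"],2))
q=cams.read_camera('side');ws=cloud(q)
plan(640,-60,215,81.9); plan(600,150,240,120)
E
python3 door.py
```

```text
[500.9 415.6 218.1] [-0.946  0.324 -0.003] F [0.8 1.1 1. ] [ 0.22 -0.18  0.  ]
shift [-28.59 -40.5   -0.14] turn [ 0.6 -0.2 79.2] rows 7.9 t 14.15 pos [500.8 415.8 216.3] F [ 0.4  0.  -2.5] w 17.3 q [-0.33  0.71 -0.75  1.42  0.5   1.2   0.11]
shift [-18.01 -21.91  -2.51] turn [ 0.6 -0.  41.1] rows 4.6 t 14.15 pos [500.8 415.8 216.3] F [ 0.4  0.  -2.5] w 17.3 q [-0.33  0.71 -0.75  1.42  0.5   1.2   0.11]
```

Call:
carry_out:
  deltas: "0.1 -2 -2.5 0 0 0 4; 0.1 -5 -6.5 0 0 0 11; 0.1 -8 -10.5 -0.5 0 0 19; 0.1 -11 -14.5 -1 0 0 27; 0.1 -14 -18 -1 0 0 34"

```text
time_s: 14.78
eef_pos: [574.1, 195.4, 220.8]
ee_rot: [0.447, 0.894, -0.0, 0.0]
force: [0.2, 1.0, -3.5]
grip_width: 17.7
```

```bash
python3 -c "
from h import *
plan(654,-75,195,81.9)"
```

```text
shift [-26.43  -9.81   2.6 ] turn [-0.   0.  44.9] rows 4.5 t 14.775 pos [574.1 195.4 220.8] F [ 0.2  1.  -3.5] w 17.7 q [ 0.    0.61 -0.62  1.54  0.38  1.12 -0.06]
```

Call:
carry_out:
  deltas: "0.1 -4.5 -1.6 0 0 0 8; 0.1 -9 -3.2 0 0 0 16; 0.1 -14 -5 0 0 0 25; 0.1 -19 -6.8 0.5 0 0 34; 0.1 -24 -8.6 1 0 0 43"

```text
time_s: 15.4
eef_pos: [649.8, -47.3, 210.2]
ee_rot: [0.744, 0.668, -0.0, -0.0]
force: [-0.2, -0.3, -4.2]
grip_width: 18.1
```

Call:
carry_out:
  deltas: "0.1 0 0 0 0 0 0; 0.1 0 0 0 0 0 0; 0.1 0 0 0 0 0 0; 0.1 0 0 0 0 0 0; 0.1 0 0 0 0 0 0"

```text
time_s: 16.02
eef_pos: [650.0, -45.0, 211.2]
ee_rot: [0.742, 0.67, 0.0, 0.0]
force: [-0.5, 0.3, -3.7]
grip_width: 17.6
```

```bash
python3 -c "
from h import *
plan(653,-75,195,81.9)
a=cams.read_camera('top');b=cams.read_camera('side')
np.savez('d3',t=cloud(a),s=cloud(b),ti=a['image'],si=b['image'])
A=cv2.resize(a['image'][90:190,280:430],(600,400),interpolation=cv2.INTER_CUBIC);B=cv2.resize(b['image'][90:240,250:400],(400,400),interpolation=cv2.INTER_CUBIC)
cv2.imwrite('pics/l3.png',cv2.resize(np.hstack([A,B]),(800,320)))"
```

```text
shift [-2.96  0.6   1.62] turn [ 0.  -0.   2.3] rows 0.5 t 16.025 pos [650.  -45.  211.2] F [-0.5  0.3 -3.7] w 17.6 q [ 0.27  0.65 -0.41  1.42  0.27  1.13 -0.29]
```

View pics/l3.png

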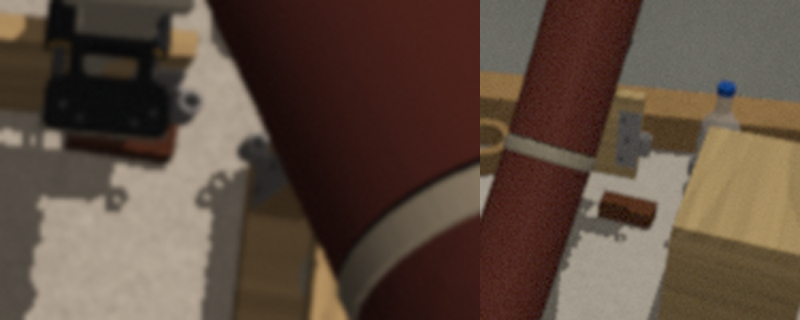

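Left view: the door knuckle ring is at about (185,102), with the lower jamb knuckle near (258,152). The upper jamb knuckle is hidden by the arm. In the side view the door hangs upright and the stack is intact. I'll compare this with the prediction.

```bash
cat > tgt.py <<'E'
from ax import *
import sys
def bore():
    s=manip.state();M=R.from_quat(s["ee_rot"]).as_matrix();tx,ty=M[:2,0],M[:2,1]
    # door y = tool x ; door x = y rotated -90 = tool y
    return s["eef_pos"][:2]-80.6*tx-18*ty, s["eef_pos"][2]-121+75
H=np.array([float(v) for v in sys.argv[1:3]]) if len(sys.argv)>2 else np.array([618,-196.])
back=float(sys.argv[3]) if len(sys.argv)>3 else 40; z=float(sys.argv[4]) if len(sys.argv)>4 else 190
b,bz=bore();print("bore",b.round(1),bz.round(1),"ring px",proj(*b,bz+17).round(1))
a=np.radians(81.9);tx=np.array([np.cos(a),np.sin(a)]);ty=np.array([tx[1],-tx[0]])
t=H+(80.6+back)*tx+18*ty;print("target",t.round(1));plan(*t,z,81.9)
E
python3 tgt.py 618 -196 40 165
python3 - <<'E'
import sys;sys.path.insert(0,'.')
import os;os.chdir('.')
from ax import *
print(ray(337.4,121.5,182.2))
d=np.load('d3.npz');w=d['s']
# door face seen by side camera: fit plane
m=(w[...,2]>95)&(w[...,2]<235)&(abs(w[...,0]-645)<40)&(w[...,1]<-35)&(w[...,1]>-125)
P=w[m];print(len(P),P.min(0).round(),P.max(0).round())
P=P[abs(P[:,0]-np.median(P[:,0]))<12]
A=np.c_[P[:,1:],np.ones(len(P))]
c=np.linalg.lstsq(A,P[:,0],rcond=None)[0];r=P[:,0]-A@c;k=abs(r)<4;c=np.linalg.lstsq(A[k],P[k,0],rcond=None)[0]
print("slope dx/dy,dx/dz deg",np.degrees(np.arctan(c[:2])),"x at y=-45,z=165",c@[-45,165,1])
Q=w[(w[...,2]>70)&(w[...,2]<250)&(abs(w[...,0]-645)<40)&(abs(w[...,1]+90)<15)];print("z range",np.percentile(Q[:,2],[1,3,97,99]))
E
```

```text
bore [ 623.9 -123.9] 165.1 ring px [339.9 120.7]
target [652.8 -79.1]
shift [-3.31  0.61  4.62] turn [0.  0.  2.2] rows 0.9 t 16.175 pos [650.1 -45.6 211.1] F [-0.3  0.9 -3.5] w 17.5 q [ 0.27  0.65 -0.41  1.42  0.27  1.13 -0.29]
[ 622.  -118.3]
663 [ 613. -125.   95.] [656. -49. 235.]
slope dx/dy,dx/dz deg [ 7.77822891 -0.12825918] x at y=-45,z=165 642.1139217033691
z range [ 95.08397556  97.89266788 241.19543428 242.47486495]
```

```bash
cat > ov.py <<'E'
from ax import *
def ov(im,cs,x0,y0,n=30,f=13):
    c=cv2.resize(im[y0:y0+n,x0:x0+n],(0,0),fx=f,fy=f,interpolation=cv2.INTER_CUBIC)
    c=cv2.convertScaleAbs(c,alpha=1.6,beta=10)
    for (x,y,z,col) in cs:
        t=np.linspace(0,2*np.pi,60)
        pts=np.array([((proj(x+9*np.cos(a),y+9*np.sin(a),z)-[x0,y0]+.5)*f-.5) for a in t])
        cv2.polylines(c,[pts.round().astype(int).reshape(-1,1,2)],True,col,1)
    return c
if __name__=="__main__":
    A=ov(np.load('top0.npz')['im'],[(618,-196,155,(0,255,0)),(618,-196,85,(0,255,255))],350,115)
    B=ov(np.load('d3.npz')['ti'],[(623.9,-123.9,182.1,(0,255,0))],322,107)
    cv2.imwrite('pics/ov.png',np.hstack([A,B]))
E
python3 ov.py
```

```text
(no output)
```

View pics/ov.png

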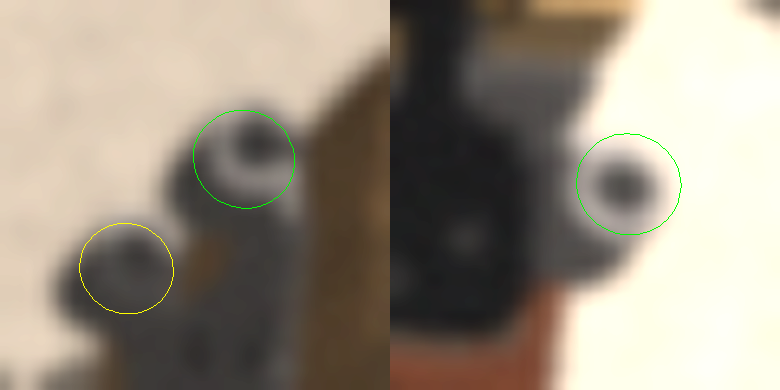

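The green circle sits exactly on the door's ring at (628,185), so the grasp model is right. The jamb holes show at (257,143) and (135,250), offset from my circles by about (+12,-16) px. That puts the jamb axis at about (621,-198.3).

```bash
python3 tgt.py 621 -198.3 40 165
```

```text
bore [ 623.9 -124.1] 165.1 ring px [340.  120.7]
target [655.8 -81.4]
shift [-3.49  0.94  4.61] turn [ 0.  -0.   2.2] rows 0.9 t 16.325 pos [650.1 -45.8 211.1] F [ 0.3  0.3 -3.3] w 17.5 q [ 0.27  0.65 -0.41  1.42  0.27  1.13 -0.29]
```

Call:
carry_out:
  deltas: "0.1 -1 0.3 1 0 0 0.7; 0.1 -2 0.6 2 0 0 1.4; 0.1 -3 0.9 3.5 0 0 2.2; 0.1 -3.5 0.9 4.6 0 0 2.2; 0.1 -3.5 0.9 4.6 0 0 2.2"

```text
time_s: 16.95
eef_pos: [654.3, -82.4, 163.2]
ee_rot: [0.756, 0.655, -0.001, -0.001]
force: [-0.6, -0.1, -3.0]
grip_width: 17.6
```

Call:
carry_out:
  deltas: "0.1 0 0 0.3 0 0 0; 0.1 0 0 0.6 0 0 0; 0.1 0 0 0.9 0 0 0; 0.1 0 0 0.9 0 0 0; 0.1 0 0 0.9 0 0 0"

```text
time_s: 17.58
eef_pos: [655.5, -81.5, 156.2]
ee_rot: [0.755, 0.655, 0.0, 0.0]
force: [0.1, -0.3, -2.3]
grip_width: 17.8
```

```bash
python3 tgt.py 621 -198.3 25 152.3
```

```text
bore [ 626.4 -158.7] 110.2 ring px [348.8 126.9]
target [653.7 -96.3]
shift [-1.49  0.02  0.39] turn [ 0. -0. -0.] rows 0.2 t 17.625 pos [655.6 -81.5 156.2] F [ 0.   0.2 -3.5] w 17.7 q [ 0.3   0.72 -0.39  1.46  0.3   1.02 -0.29]
```

Call:
carry_out:
  deltas: "0.1 -0.3 0 0.1 0 0 0; 0.1 -0.6 0 0.2 0 0 0; 0.1 -1 0 0.3 0 0 0; 0.1 -1.5 0 0.4 0 0 0; 0.1 -1.5 0 0.4 0 0 0"

```text
time_s: 18.25
eef_pos: [653.1, -97.5, 151.8]
ee_rot: [0.756, 0.655, -0.0, 0.0]
force: [-0.0, -0.3, -3.6]
grip_width: 17.9
```

```bash
python3 tgt.py 621 -198.3 0 152.3; python3 -c "
from ov import *
a=cams.read_camera('top');b=cams.read_camera('side')
A=cv2.resize(a['image'][100:160,330:400],(0,0),fx=5.6,fy=5.6,interpolation=cv2.INTER_CUBIC);B=cv2.resize(b['image'][130:190,320:390],(0,0),fx=5.6,fy=5.6,interpolation=cv2.INTER_CUBIC)
cv2.imwrite('pics/l4.png',np.hstack([cv2.convertScaleAbs(A,alpha=1.6),B]))"
```

```text
bore [ 624.  -174.1] 105.9 ring px [354.7 128.4]
target [ 650.2 -121. ]
shift [-2.44  0.04 -0.04] turn [-0.   0.  -0.1] rows 0.4 t 18.3 pos [653.2 -96.9 151.9] F [-0.  -0.  -3.2] w 17.6 q [ 0.33  0.72 -0.39  1.46  0.3   1.02 -0.27]
```

View pics/l4.png

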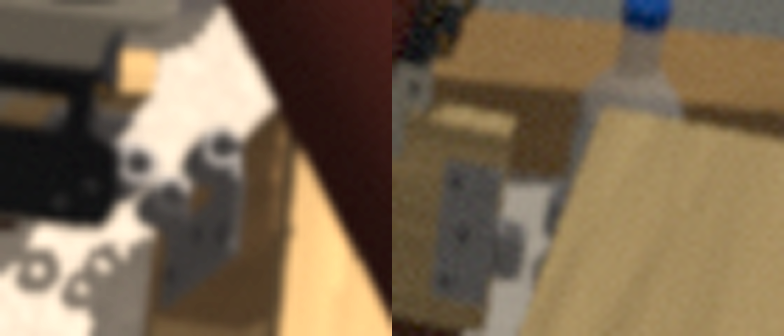

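Top view: the door's hole is at (137,162), the upper jamb hole at (222,146) and the lower at (172,190). Back-projected, the jamb axis is at about (621,-198.3) again. I'll go in slowly.

Call:
carry_out:
  deltas: "0.1 -0.3 0 0 0 0 0; 0.1 -0.6 0 0 0 0 0; 0.1 -0.9 0 0 0 0 0; 0.1 -1.2 0 0 0 0 0; 0.1 -1.2 0 0 0 0 0"

```text
time_s: 19.08
eef_pos: [651.5, -108.8, 152.0]
ee_rot: [0.756, 0.655, -0.0, 0.0]
force: [-0.2, -0.2, -3.7]
grip_width: 17.8
```

```bash
python3 tgt.py 621 -198.3 0 152.3
```

```text
bore [ 622.4 -185.7] 106.0 ring px [359.6 129. ]
target [ 650.2 -121. ]
shift [-1.27  0.04 -0.03] turn [-0. -0. -0.] rows 0.2 t 19.125 pos [ 651.6 -108.4  152. ] F [ 0.7 -0.5 -3.6] w 18.0 q [ 0.35  0.72 -0.39  1.46  0.3   1.02 -0.25]
```

Call:
carry_out:
  deltas: "0.1 -0.3 0 0 0 0 0; 0.1 -0.5 0 0 0 0 0; 0.1 -0.7 0 0 0 0 0; 0.1 -0.9 0 0 0 0 0; 0.1 -0.9 0 0 0 0 0"

```text
time_s: 19.75
eef_pos: [650.3, -117.5, 152.0]
ee_rot: [0.755, 0.655, -0.0, 0.0]
force: [0.2, 0.3, -3.5]
grip_width: 17.7
```

Call:
carry_out:
  deltas: "0.1 -0.1 0 0 0 0 0; 0.1 -0.2 0 0 0 0 0; 0.1 -0.3 0 0 0 0 0; 0.1 -0.4 0 0 0 0 0; 0.1 -0.4 0 0 0 0 0"

```text
time_s: 20.38
eef_pos: [649.8, -121.3, 152.0]
ee_rot: [0.755, 0.655, -0.0, 0.0]
force: [-0.2, 0.9, -4.1]
grip_width: 17.6
```

```bash
python3 tgt.py 621 -198.3 0 152
```

```text
bore [ 620.6 -198.4] 106.0 ring px [364.9 129.7]
target [ 650.2 -121. ]
shift [0.02 0.04 0.  ] turn [-0. -0. -0.] rows 0.0 t 20.425 pos [ 649.8 -121.1  152. ] F [ 0.2  0.1 -2.7] w 17.3 q [ 0.37  0.72 -0.39  1.46  0.3   1.02 -0.23]
```

Within 0.5 mm of the estimate with no contact so far. I'll probe gently forward for the cabinet front, expected about 1.5 mm further, to verify depth.

Call:
carry_out:
  deltas: "0.1 -0.05 0.04 0 0 0 0; 0.1 -0.1 0.04 0 0 0 0; 0.1 -0.15 0.04 0 0 0 0; 0.1 -0.2 0.04 0 0 0 0; 0.1 -0.2 0.04 0 0 0 0"

```text
time_s: 21.05
eef_pos: [649.9, -123.3, 152.0]
ee_rot: [0.755, 0.655, -0.0, 0.0]
force: [0.7, 0.2, -3.6]
grip_width: 18.0
```

```bash
python3 tgt.py 621 -198.3 0 152
```

```text
bore [ 620.7 -200.4] 106.0 ring px [365.8 129.7]
target [ 650.2 -121. ]
shift [ 0.21 -0.    0.  ] turn [-0. -0. -0.] rows 0.0 t 21.1 pos [ 649.9 -123.2  152. ] F [ 0.2 -0.4 -3.7] w 17.8 q [ 0.37  0.72 -0.39  1.46  0.3   1.02 -0.23]
```

Call:
carry_out:
  deltas: "0.1 -0.05 0 0 0 0 0; 0.1 -0.1 0 0 0 0 0; 0.1 -0.15 0 0 0 0 0; 0.1 -0.15 0 0 0 0 0; 0.1 -0.15 0 0 0 0 0"

```text
time_s: 21.72
eef_pos: [649.9, -123.9, 152.2]
ee_rot: [0.755, 0.655, 0.0, -0.0]
force: [0.1, 2.4, -3.7]
grip_width: 17.6
```

Call:
carry_out:
  deltas: "0.1 -0.05 0 0 0 0 0; 0.1 -0.1 0 0 0 0 0; 0.1 -0.15 0 0 0 0 0; 0.1 -0.15 0 0 0 0 0; 0.1 -0.15 0 0 0 0 0"

```text
time_s: 22.35
eef_pos: [649.9, -124.1, 152.4]
ee_rot: [0.755, 0.656, 0.001, -0.001]
force: [1.4, 4.8, -2.0]
grip_width: 17.7
```

```bash
python3 tgt.py 621 -198.3 0 152;python3 -c "
from ov import *
a=cams.read_camera('top');b=cams.read_camera('side')
A=cv2.resize(a['image'][105:155,340:390],(400,400),interpolation=cv2.INTER_CUBIC);B=cv2.resize(b['image'][140:190,330:380],(400,400),interpolation=cv2.INTER_CUBIC)
cv2.imwrite('pics/l5.png',np.hstack([cv2.convertScaleAbs(A,alpha=1.6),cv2.convertScaleAbs(B,alpha=1.4)]))"
```

```text
bore [ 620.8 -201.4] 106.4 ring px [366.2 129.6]
target [ 650.2 -121. ]
shift [ 0.31 -0.02  0.04] turn [ 0.  -0.2  0.1] rows 0.0 t 22.4 pos [ 649.9 -124.1  152.4] F [ 0.8  5.7 -2. ] w 17.8 q [ 0.37  0.72 -0.39  1.46  0.3   1.02 -0.23]
```

View pics/l5.png

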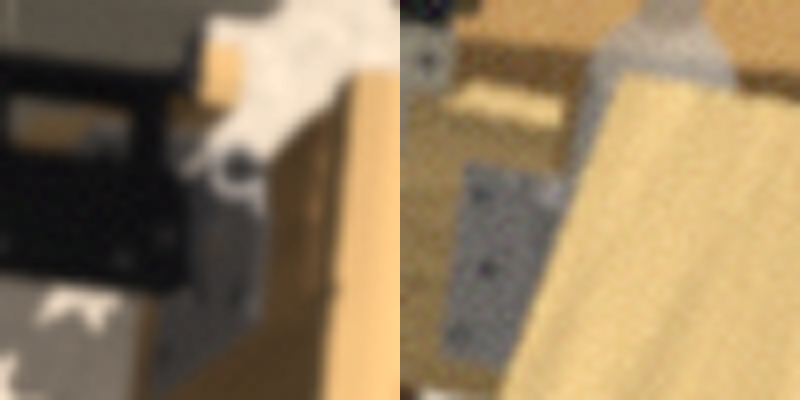

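The upper jamb hole is at (238,167), which gives x of about 621. The door knuckle is hidden under the gripper and leaf. Light contact (about 5 N) came at TCP y of about -123.9, so line-up is 1.5 mm back. I'll back off, then lower onto the packers.

Call:
carry_out:
  deltas: "0.1 0.2 0 0 0 0 0; 0.1 0.4 0 0 0 0 0; 0.1 0.4 0 0 0 0 0; 0.1 0.4 0 0.05 0 0 0; 0.1 0.4 0 0.1 0 0 0"

```text
time_s: 23.18
eef_pos: [649.8, -123.7, 151.1]
ee_rot: [0.756, 0.655, -0.001, 0.001]
force: [0.1, -1.3, -0.4]
grip_width: 17.6
```

Call:
carry_out:
  deltas: "0.1 0 0 0.05 0 0 0; 0.1 0 0 0.1 0 0 0; 0.1 0 0 0.15 0 0 0; 0.1 0 0 0.2 0 0 0; 0.1 0 0 0.2 0 0 0"

```text
time_s: 23.8
eef_pos: [650.1, -123.7, 151.0]
ee_rot: [0.756, 0.655, -0.001, 0.001]
force: [-3.8, -2.5, 7.7]
grip_width: 17.9
```

```bash
python3 tgt.py 621 -199.7 0 151
```

```text
bore [ 620.8 -200.9] 105.0 ring px [365.8 129.8]
target [ 650.2 -122.4]
shift [ 0.12 -0.01 -0.  ] turn [ 0.1  0.1 -0.1] rows 0.0 t 23.85 pos [ 650.1 -123.7  151. ] F [-2.6 -2.9  8.1] w 17.7 q [ 0.37  0.72 -0.39  1.46  0.3   1.01 -0.23]
```

Seated at 151.0 with about 11 N of load, but friction kept the door 1.2 mm deep. I'll lift slightly, re-centre and lower again.

Call:
carry_out:
  deltas: "0.1 0 0 -0.2 0 0 0; 0.1 0 0 -0.4 0 0 0; 0.1 0 0 -0.4 0 0 0; 0.1 0 0 -0.4 0 0 0; 0.1 0 0 -0.4 0 0 0"

```text
time_s: 24.48
eef_pos: [650.0, -122.0, 152.7]
ee_rot: [0.755, 0.655, -0.0, -0.0]
force: [-0.3, 0.9, -3.2]
grip_width: 17.4
```

```bash
python3 tgt.py 621 -199.7 0 152
```

```text
bore [ 620.8 -199.3] 106.8 ring px [365.4 129.5]
target [ 650.2 -122.4]
shift [-0.04  0.02  0.08] turn [-0. -0. -0.] rows 0.0 t 24.525 pos [ 650.  -122.1  152.8] F [ 0.2  0.9 -3.1] w 17.9 q [ 0.37  0.72 -0.39  1.46  0.3   1.02 -0.23]
```

Call:
carry_out:
  deltas: "0.1 0 0 0.08 0 0 0; 0.1 0 0 0.16 0 0 0; 0.1 0 0 0.22 0 0 0; 0.1 0 0 0.28 0 0 0; 0.1 0 0 0.34 0 0 0"

```text
time_s: 25.15
eef_pos: [650.2, -122.2, 151.0]
ee_rot: [0.755, 0.655, 0.0, 0.0]
force: [-1.6, -0.6, 5.6]
grip_width: 17.8
```

Call:
carry_out:
  deltas: "0.1 0 0 0 0 0 0; 0.1 0 0 0 0 0 0; 0.1 0 0 0 0 0 0; 0.1 0 0 0 0 0 0; 0.1 0 0 0 0 0 0"

```text
time_s: 25.78
eef_pos: [650.2, -122.2, 151.0]
ee_rot: [0.755, 0.655, 0.0, 0.0]
force: [-1.4, 0.1, 5.5]
grip_width: 17.7
```

```bash
python3 tgt.py 621 -199.7 0 151
python3 - <<'E'
from h import *
p=cams.read_camera('side');w=cloud(p);np.savez('end',w=w,im=p['image'])
m=(w[...,2]>60)&(w[...,2]<175)&(abs(w[...,0]-640)<25)&(w[...,1]<-125)&(w[...,1]>-175)
P=w[m];A=np.c_[P[:,1:],np.ones(len(P))];c=np.linalg.lstsq(A,P[:,0],rcond=None)[0]
for _ in range(3):
    k=abs(P[:,0]-A@c)<5;c=np.linalg.lstsq(A[k],P[k,0],rcond=None)[0]
print(k.sum(),"dx/dy,dx/dz deg",np.degrees(np.arctan(c[:2])))
q=cams.read_camera('top');t=cloud(q)
for n,W in(("side",w),("top",t)):
    Q=W[(abs(W[...,2]-30)<5)&(abs(W[...,0]-652)<50)&(abs(W[...,1]+105)<70)];print(n,len(Q),cv2.minAreaRect(Q[:,:2].astype(np.float32)) if len(Q)>5 else "")
A=cv2.resize(p['image'][110:210,290:390],(500,500),interpolation=cv2.INTER_CUBIC)
cv2.imwrite('pics/l6.png',cv2.convertScaleAbs(A,alpha=1.5))
E
```

```text
bore [ 621.  -199.5] 105.0 ring px [365.2 129.7]
target [ 650.2 -122.4]
shift [-0.02  0.   -0.  ] turn [ 0.  0. -0.] rows 0.0 t 25.825 pos [ 650.2 -122.2  151. ] F [-2.2 -0.8  3.9] w 17.9 q [ 0.37  0.72 -0.39  1.46  0.3   1.01 -0.23]
393 dx/dy,dx/dz deg [13.00998336  0.30113337]
side 108 ((636.0227661132812, -118.13925170898438), (106.79427337646484, 20.650938034057617), 81.47183990478516)
top 128 ((642.339111328125, -80.76383972167969), (80.85292053222656, 13.312724113464355), 81.26956939697266)
```

View pics/l6.png

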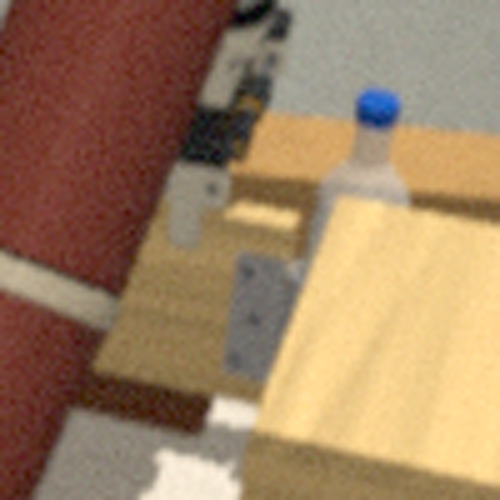

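The side view shows the door upright on the stack at (150,395), with the fingers gripping the top edge at (190,215) and the bottle untouched. All the numbers agree, so I'm handing in.

```bash
python3 -c "
from h import *
s=manip.state();print(s['time_s'],np.round(s['eef_pos'],1),np.round(s['force'],1),np.abs(s['qd']).max());manip.job_done()"
```

```text
25.925 [ 650.2 -122.2  151. ] [-2.7 -1.   5.4] 0.001485305455745638
the job is handed in; nothing more can be done
```

I handed the job in at 25.9 s. The door is held at 45 N, standing upright on the two stacked packers, with its knuckle between the jamb's knuckles. `job_done` gives no verdict, so the results below come from my own measurements.

**What I did**
- **Packers:** I laid the loose packer on the base packer. Seen from above it sat within about 1 mm and 0.2° of the base.
- **Door:** I gripped the smaller door (160 x 150 mm) by its top edge and eased the knuckle in. I touched the cabinet front once, at about 5 N, to find the depth. The first lowering left the door about 1.2 mm too deep, so I lifted it, re-centred and lowered it again.

**Last checks**
- **Hole position:** The door's hole is at (621.0, -199.5), height 105.0 mm. That is within about 0.3 mm of the jamb axis worked out from the depth touch.
- **Load and stillness:** About 8–9 N rests on the packers, and the arm was still.

**Disagreements and limits**
- **Depth of the axis:** The camera put the jamb axis about 1.4 mm nearer than the touch did. I trusted the touch; either way it is inside the 4 mm limit.
- **Sideways position:** This rests on the camera alone, to about 2 mm.
- **Door yaw:** A last noisy plane fit gave 13° where 8° was expected, probably because the hinge leaf was in the fit. The tool's own angle read 8°.
- **Final packer check:** Once the door was on, the packers were mostly hidden. Only their visible direction, about 81°, could be confirmed.

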